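# Seat a lock cylinder in the holding jig and close its keeper

## Robot

A 6-joint arm with a two-finger parallel gripper is mounted at the origin on the work surface. World frame = base frame: x ahead of the robot, y to its left, z up, the work surface at z = 0. Lengths are in m, angles in degrees, forces in N, time in s.
With the tool pointing down it reaches from about 0.4 to 0.825 m from the base axis. Payload 7 kg.
Tool frame: the origin (TCP) lies at the very end of the fingers, on their centre line; the grasp point (between the pads) lies 19 mm behind it; z points along the fingers, y is the line along which they close (so a half turn about z gives the same grasp; the last joint's range is limited). The gripper opens to 88 mm and grips with 3 to 60 N. Pads are 19 mm wide; open, the fingers measure 130 mm over their backs; the gripper's body (78 mm by 193 mm) begins 47 mm behind the grasp point.
Start: joints at [-53.566, 20.546, 0.682, 0, -70.136, -16.507], TCP at [0.23, -0.635, 0.227] pointing down, gripper open.
Joint ranges: [-176.03, 176.03], [-82.01, 121.73], [-58.28, 71.71], [-173.87, 95.51], [-174.79, -0.11], [-173.66, 173.66]. Speed limits (degrees/s): [136.94, 136.94, 172.46, 180, 180, 180].

## Interface

Orientations are given as [roll, pitch, yaw] about the fixed x, y, z axes, in that order (R = Rz(yaw) Ry(pitch) Rx(roll)).
In Python, from rig import status, viewer, order gives the robot as it stands.
- The arm moves only by the tool apply_moves, never from a script. Its argument "commands" is a list of rows, each an object of numbers: "x", "y", "z": the shift along the tool's x, y, z in cm; "turn": the turn about the tool's z in rad. In form: [{"x": .., "y": .., "z": .., "turn": ..}, ...]. A call has exactly 8 rows; each row is the pose to reach, as a shift and turn from the pose commanded when the call began, along the tool's axes at that moment; what a row does not reach only later rows make up. A row lasts 1/10 s, in which the tool goes at most 50 mm and 8.59 degrees, less where a joint would pass 70% of its speed; a pose out of reach is approached as far as the arm can. A call with a gripper value outside its range is refused whole. "fingers" is the opening, from 0 (shut) to 1 (fully open), set as the call begins (left out, the last holds). The fingers move at their own pace and stop on an object; the grip force is fixed at half the most. Time passes only in rows, so rows that repeat a pose let the fingers close, or fill a call up. It gives the time, the measured TCP pose, the force, the opening and the grip force at its end, in the units of the state.
- status.state(): the state, without advancing time (a new reading comes with each control period).
- viewer.capture(name): name is "scene" or "top" or "wrist"; returns the picture (400x640x3 uint8, red, green, blue); there is no depth.
- viewer.camera_model(name): a dict with "fov_y" (degrees; the focal length in pixels is half the picture's height over the tangent of half this angle, whatever the lens; pixels are square), "cx", "cy" (the principal point, pixels), "T" (4x4, takes a point from camera to world coordinates). Camera axes: x right, y down, z forward; pixel columns grow to the right and rows downward; lengths in m; the calibration is good to about 2 mm. A picture is of the moment at which its call begins: read the wrist's pose just before it. camera_model takes no time and is no camera call; for the wrist camera it gives the pose at the moment of the call.
- order.close_job(): hands the job in; it is judged then, once.
The state is a dict: "time_s": time; "q": joint angles; "dq": joint speeds; "joint_torque": joint torques, N m; "tcp_pos": TCP position; "eef_rot": TCP orientation; "force": force on the tool from outside, world axes, zero at the start; "torque": the same for the moment, N m; "width": opening from 0.0 (shut) to 1.0 (fully open); "gripper_force": force on a finger pad.
Only numpy, scipy, OpenCV 4.12 (cv2) and the standard library are available. Lean on these libraries where they do the work, as an engineer would, in place of code of your own. Each camera call takes 0.05 s, during which the arm holds its last target. There are 200 camera calls.

## Task

Stand the taller of the two brass lock cylinders in the pocket of the aluminium holding jig, fin side to the slot, and shuffle it gently, without forcing it, until it drops fully home into the keyed seat. Then swing the jig's keeper bar right over it to its stop, let go, and leave the other things on the bench where they are.

Things in the scene. Friction and masses are not known exactly. Their poses are not given: they have to be found in the camera images.
- cylinder: Taller brass lock cylinder standing on end on a 3 mm mat, 62 mm tall, about 0.16 kg. From above a keyhole shape, 33 mm long (own y), 17 mm wide (own x): barrel of 17 mm diameter centred at own y = -8 mm, flat fin 10 mm wide ending flat at y = +16.5 mm. Origin: middle of the 33 mm, at the underside; z up. Starts with the fin to world +y within 0.6 rad.
- cylinder_top (a point): Centre of the taller cylinder's top face, 62 mm above its origin. Grip it from above across the 33 mm, with the fingertips 29 mm or more above its underside, so that they stay clear of the jig's top face when it is home.
- jig: Fixed aluminium jig, block 96 mm (own x) by 90 mm (own y), top 36 mm above the table. Origin: at table height under the pocket's centre; z up. Home, the cylinder's origin is 12 mm above this one (12 mm higher on the ledge), fin to own +y, top 74 mm above the table. Pressing the cylinder on the jig with over 40 N is forcing it. A post 18 mm thick at own x = +72 mm bears the keeper.
- pocket (a point): Centre of the jig's loose pocket, at its ledge, 24 mm above the table, jig's axes. The pocket is 34 mm (x) by 50 mm (y) and 12 mm deep down to this flat steel ledge. In the ledge is the keyed seat: a hole of the cylinder's keyhole outline (square-cornered) with 1.25 mm to spare all round, fin slot to own +y, its floor 12 mm below the ledge.
- mouth (a point): Centre of the pocket's mouth in the jig's top face, 36 mm above the table, jig's axes. The stiff steel nest that holds the seat is set differently each time, and no pose tells it: the seat's centre lies up to 4.5 mm off the pocket's centre in own x and in own y, and it is turned up to 0.08 rad either way against the jig. It has to be felt (or seen from above).
- keeper (a joint): Angle of the keeper bar about its upright pivot, rad: 0 = closed at its stop, bar pointing to the jig's own -x over the cylinder; grows clockwise from above, bar's end toward own +y, to 2.0. Starts 1.4 to 1.9 and stays where left; about 1 N at the peg moves it. Bar 16 mm wide, underside 78.5 mm above the table: passes 4.5 mm over a seated cylinder, is blocked by one on the ledge.
- keeper_peg (a point): Centre of the upright steel peg on the keeper bar by which it is swung: 12 mm diameter, from the bar's top face at 88.5 mm to 114.5 mm above the table, this point at 101.5 mm; 62 mm from the pivot axis.
- keeper_pivot (a point): Point on the keeper's upright pivot axis, at the bar's top face, 88.5 mm above the table, at the jig's own x = +72 mm, y = 0.
- short: Bystander: the shorter brass lock cylinder of the same outline, 36 mm tall, standing on the mat; same axes.
- padlock: Bystander: brass padlock lying flat, 45 by 80 mm, 22 mm high.
- key_a: Bystander: brass key lying on the mat, 56 mm long, 4 mm thick.
- key_b: Bystander: steel key lying on the mat, 56 mm long, 4 mm thick.
- driver: Bystander: screwdriver lying on the bench, 170 mm long.
- pinjar: Bystander: small jar, 50 mm diameter, 55 mm high.
- pintray: Bystander: grey divided pin tray, 90 by 140 mm, 22 mm high.
Mind the look-alikes: they are no part of the job. What is shaped like the cylinder but turquoise is not meant. Leave any pink look-alike of the jig alone.

How it is judged (in metres and radians):
On the way:
1. the taller cylinder is fully home in the keyed seat while the keeper is still open (z of cylinder in the frame of jig between 0.009 and 0.015 m and horizontal distance between cylinder and jig below 0.01 m and angle between cylinder's own z axis and vertical below 0.1 rad and angle between the y axis of cylinder and the y axis of jig, either way round below 0.3 rad and value of joint keeper above 1 rad), for 0.2 s.
At the end, for the whole second after the job is handed in: Taller cylinder at rest, fully home (underside within 3 mm of 12 mm above the jig's base, within 10 mm of the pocket centre, upright to 0.1 rad, along the jig's y to 0.3 rad); keeper closed over it within 0.12 rad of its stop (z of cylinder in the frame of jig between 0.009 and 0.015 m and horizontal distance between cylinder and jig below 0.01 m and angle between cylinder's own z axis and vertical below 0.1 rad and angle between the y axis of cylinder and the y axis of jig, either way round below 0.3 rad and value of joint keeper below 0.12 rad and linear speed of cylinder below 0.02 m/s); the robot touches nothing.
It fails at once if the cylinder is forced: pressed against the jig with more than 40 N (contact force between cylinder and jig above 40 N).
It fails at once if the taller cylinder is tipped over (angle between cylinder's own z axis and vertical above 0.6 rad).
It fails at once if another thing on the bench is moved more than 25 mm (distance of any of short, padlock, key_a, key_b, driver, pinjar, pintray from where it was at the start of the episode above 0.025 m).
It also fails if it takes over 72 s, if anything falls off the work surface, if the arm or the gripper's body presses on something with over 40 N, if the wrist force passes 120 N, or if a joint passes its speed limit or range.

## Working session

There is one attempt and no reset: what is moved stays moved. The work goes in short steps, Python scripts to look and compute and a tool call to move; the robot and the scene stay as the last step left them, time stands still between calls to the robot, and variables do not carry over. Pictures are saved under pics/ and viewed, at most 10 in all, crops included, and the job is handed in when it is done.

Besides the shell and the picture viewer there is one more tool, called after ">>>" in YAML: its name, and indented under it one key for each argument. apply_moves: Moves the arm, as the interface text tells. Its arguments: {"type":"object","properties":{"commands":{"type":"array","items":{"type":"object","properties":{"x":{"type":"number"},"y":{"type":"number"},"z":{"type":"number"},"turn":{"type":"number"}}}},"fingers":{"type":"number"}},"required":["commands"]}

```bash
ls; mkdir -p pics; cat > h.py <<'E'
import numpy as np, cv2, math
from rig import status, viewer, order
def cap(n):
    m=viewer.camera_model(n); im=viewer.capture(n); return im,m
def f(m): return 200/math.tan(math.radians(m['fov_y'])/2)
def ray(m,u,v,z):
    T=np.array(m['T']); d=T[:3,:3]@np.array([(u-m['cx'])/f(m),(v-m['cy'])/f(m),1]); o=T[:3,3]
    return o+d*(z-o[2])/d[2]
def proj(m,p):
    T=np.array(m['T']); c=T[:3,:3].T@(np.array(p)-T[:3,3]); return c[0]/c[2]*f(m)+m['cx'],c[1]/c[2]*f(m)+m['cy']
def save(n,im): cv2.imwrite(f'pics/{n}.png',im[:,:,::-1])
E
python3 - <<'E'
from h import *
for n in('top','scene','wrist'):
    im,m=cap(n); save(n+'0',im); np.save(n+'0.npy',im); print(n,m['fov_y'],m['cx'],m['cy'],np.round(m['T'],3).tolist())
a=[cv2.imread(f'pics/{n}0.png') for n in('top','scene')]
s=status.state(); print(s)
E
```

```text
pics
top 49.198050337361714 321.1948549857612 196.16536472283397 [[-0.027, -0.996, 0.082, 0.454], [-1.0, 0.026, -0.007, 0.006], [0.005, -0.082, -0.997, 1.263], [0.0, 0.0, 0.0, 1.0]]
scene 43.040234034104586 316.69513534669045 211.17247570235017 [[0.353, 0.74, -0.573, 1.18], [0.936, -0.279, 0.216, -0.205], [-0.0, -0.612, -0.791, 0.941], [0.0, 0.0, 0.0, 1.0]]
wrist 58.40410489430388 325.2064066250269 197.34412960003252 [[-0.34, 0.907, 0.247, 0.163], [0.94, 0.328, 0.09, -0.659], [0.0, 0.263, -0.965, 0.384], [0.0, 0.0, 0.0, 1.0]]
{'time_s': 0.15, 'q': array([-5.35663091e+01,  2.05817067e+01,  6.46844201e-01, -1.45233167e-02,
       -7.01347048e+01, -1.65072015e+01]), 'dq': array([-0.02096802, -0.04931288,  0.21065412,  0.05707434,  0.06506057,
        0.03743151]), 'joint_torque': array([-1.28630410e-03, -5.83276141e+01,  2.93291169e+01,  7.00123072e+00,
        8.76627106e-03, -1.23046311e-04]), 'tcp_pos': array([ 0.22991044, -0.63426187,  0.22584938]), 'eef_rot': array([ 1.7992942e+02, -6.6763417e-03, -1.6007845e+02]), 'force': array([ 0.56883499,  0.84347108, -0.38293787]), 'torque': array([-0.00921788, -0.043561  , -0.01291864]), 'gripper_force': 0.0, 'width': 0.9959575999478644}
```

View pics/top0.png

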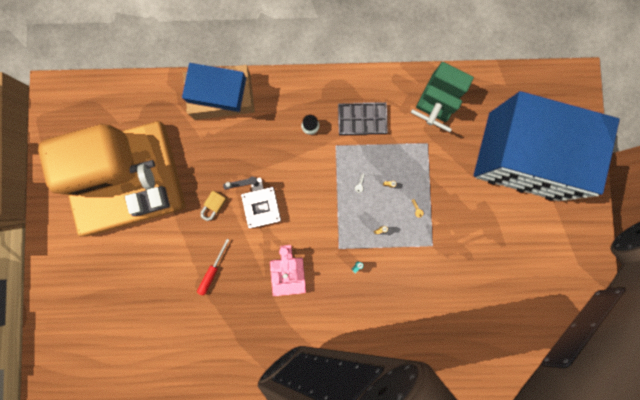

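View pics/scene0.png

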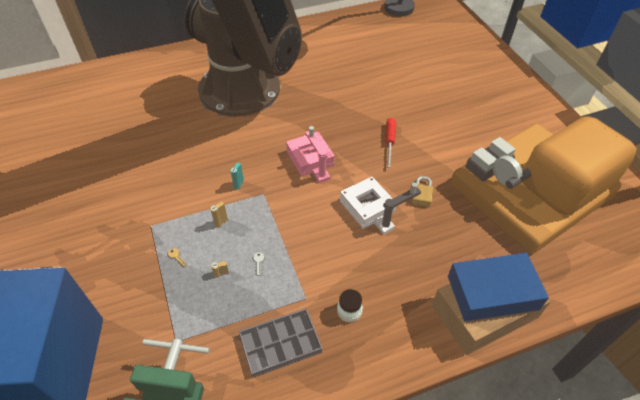

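The taller cylinder could be taken for four things:
- Brass A at top (382,230) / scene (219,215). It has the longer shadow and is taller.
- Brass B at top (390,184) / scene (220,268). This is the short one.
- Turquoise at top (358,267).
- The keys.

For the jig, white at top (261,207) is meant, not the pink one at (288,275). I choose brass A and the white jig.

```bash
python3 - <<'E'
from h import *
im=np.load('top0.npy'); m=viewer.camera_model('top')
ims=np.load('scene0.npy'); ms=viewer.camera_model('scene')
hsv=cv2.cvtColor(im,cv2.COLOR_RGB2HSV)
w=((hsv[:,:,1]<40)&(hsv[:,:,2]>190)).astype(np.uint8); w[:180]=0;w[235:]=0;w[:,:230]=0;w[:,290:]=0
c=max(cv2.findContours(w,0,2)[0],key=cv2.contourArea)
r=cv2.minAreaRect(c); b=cv2.boxPoints(r); P=np.array([ray(m,*p,.036)[:2] for p in b])
print('jig',r,P.round(4),P.mean(0),[np.linalg.norm(P[i]-P[i-1]) for i in range(4)])
for n,(u,v),(us,vs) in (('A',(382,230),(219,208)),('B',(390,184),(220,264))):
    print(n,ray(m,u,v,.065),ray(ms,us,vs,.065), ray(m,u,v,.039),ray(ms,us,vs,.039))
a=cv2.resize(im[170:260,220:300],None,fx=6,fy=6,interpolation=2); 
b=cv2.resize(im[170:260,350:410],None,fx=6,fy=6,interpolation=2)
save('crop1',np.hstack([a[:540,:480],b])[:, :800])
E
```

```text
jig ((260.2247314453125, 207.14044189453125), (35.00312805175781, 32.75453567504883), 77.00537872314453) [[0.567  0.2252]
 [0.5855 0.135 ]
 [0.4888 0.1146]
 [0.4706 0.2043]] [0.52797175 0.16978481] [np.float64(0.09868451166176707), np.float64(0.09209392933015177), np.float64(0.09885030673996939), np.float64(0.09151655561279683)]
A [ 0.45453652 -0.16603165  0.065     ] [ 0.46209611 -0.16392479  0.065     ] [ 0.45455606 -0.16976927  0.039     ] [ 0.44077803 -0.16269374  0.039     ]
B [ 0.58047281 -0.19297898  0.065     ] [ 0.60333887 -0.19694307  0.065     ] [ 0.58322477 -0.19730126  0.039     ] [ 0.58621285 -0.196692    0.039     ]
```

View pics/crop1.png

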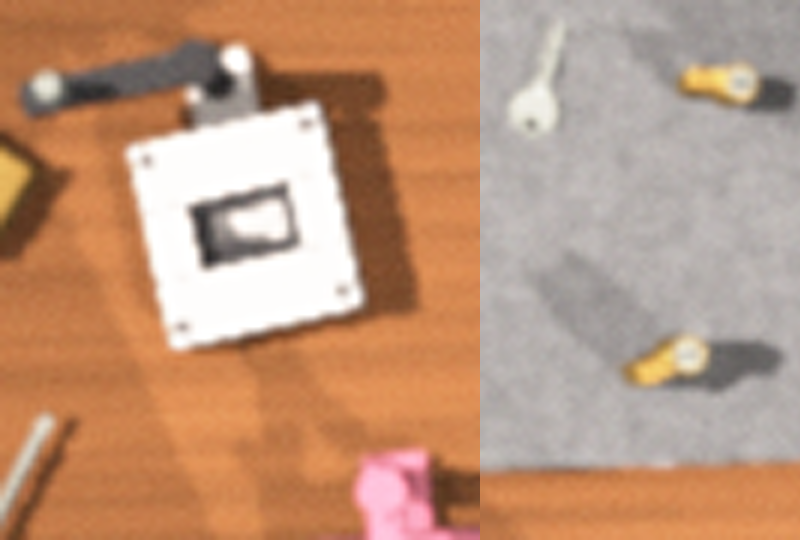

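Brass A at crop (655,362) is the taller one, with its fin toward about +y (yaw about 0.3). The jig's centre is near (0.528, 0.170) with yaw about 12°, and the keeper lies open toward +y. I'm moving to look at the cylinder from above.

>>> apply_moves:
  commands:
    - {"x":-2,"y":1.6,"z":0}
    - {"x":-6,"y":4.8,"z":0.5}
    - {"x":-10,"y":8,"z":1}
    - {"x":-14,"y":11.2,"z":2}
    - {"x":-18,"y":14.4,"z":3}
    - {"x":-22,"y":17.6,"z":4}
    - {"x":-26,"y":20.8,"z":5}
    - {"x":-30,"y":24,"z":6}
  fingers: 1

```text
schema error: expected keys x, y, z, turn
```

>>> apply_moves:
  commands:
    - {"x":-4,"y":3.2,"z":0.5}
    - {"x":-7,"y":6,"z":1}
    - {"x":-10,"y":8.5,"z":1.3}
    - {"x":-12,"y":10.3,"z":1.5}
    - {"x":-13.5,"y":11.7,"z":1.6}
    - {"x":-14.2,"y":12.3,"z":1.6}
    - {"x":-14.2,"y":12.3,"z":1.6}
    - {"x":-14.2,"y":12.3,"z":1.6}

```text
schema error: expected keys x, y, z, turn
```

```bash
python3 - <<'E'
from h import *
s=status.state(); print(s['time_s'],s['tcp_pos'],s['eef_rot'],s['force'])
im,m=cap('wrist'); np.save('w1.npy',im); np.save('w1m.npy',m,allow_pickle=True); save('w1',im)
print(np.round(m['T'],4).tolist(), proj(m,[.4545,-.166,.065]))
hsv=cv2.cvtColor(im,cv2.COLOR_RGB2HSV)
w=((hsv[:,:,1]>110)&(hsv[:,:,0]>10)&(hsv[:,:,0]<32)).astype(np.uint8)
for c in cv2.findContours(w,0,2)[0]:
    if cv2.contourArea(c)>150: print(cv2.contourArea(c),cv2.minAreaRect(c))
E
```

```text
0.15 [ 0.22991044 -0.63426187  0.22584938] [ 1.7992942e+02 -6.6763417e-03 -1.6007845e+02] [ 0.56883499  0.84347108 -0.38293787]
[[-0.3403, 0.9071, 0.2475, 0.1627], [0.9403, 0.3283, 0.0898, -0.6587], [0.0002, 0.2633, -0.9647, 0.3842], [0.0, 0.0, 0.0, 1.0]] (np.float64(631.9789102900038), np.float64(486.0391558129978))
12385.5 ((414.5, 321.0), (42.0, 449.0), 90.0)
991.5 ((523.0919799804688, 282.9064025878906), (63.31071090698242, 32.99330520629883), 85.10090637207031)
1034.5 ((127.45120239257812, 282.93902587890625), (32.908599853515625, 63.60856628417969), 6.34019136428833)
126352.5 ((371.5, 132.5), (265.0, 535.0), 90.0)
24699.0 ((66.0, 114.0), (228.0, 132.0), 90.0)
```

View pics/w1.png

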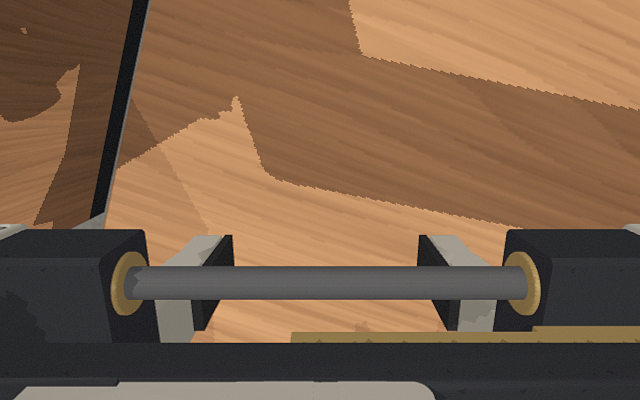

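The wrist picture shows only the desk. The gripper fills rows below 230, and the camera's nadir is near row 99. The move rows need a "turn" key, so I'm resending them.

>>> apply_moves:
  commands:
    - {"x":-2,"y":1.6,"z":0,"turn":0}
    - {"x":-6,"y":4.8,"z":0.5,"turn":0}
    - {"x":-10,"y":8,"z":1,"turn":0}
    - {"x":-14,"y":11.2,"z":2,"turn":0}
    - {"x":-18,"y":14.4,"z":3,"turn":0}
    - {"x":-22,"y":17.6,"z":4,"turn":0}
    - {"x":-26,"y":20.8,"z":5,"turn":0}
    - {"x":-30,"y":24,"z":6,"turn":0}
  fingers: 1

```text
time_s: 1.0
tcp_pos: [0.4238, -0.3165, 0.1691]
eef_rot: [-180.0, 0.0, -160.1]
force: [1.3, -0.5, 0.1]
width: 0.999
gripper_force: 0.0
```

>>> apply_moves:
  commands:
    - {"x":-4,"y":3.2,"z":0.5,"turn":0}
    - {"x":-7,"y":6,"z":1,"turn":0}
    - {"x":-10,"y":8.5,"z":1.3,"turn":0}
    - {"x":-12,"y":10.3,"z":1.5,"turn":0}
    - {"x":-13.5,"y":11.7,"z":1.6,"turn":0}
    - {"x":-14.2,"y":12.3,"z":1.6,"turn":0}
    - {"x":-14.2,"y":12.3,"z":1.6,"turn":0}
    - {"x":-14.2,"y":12.3,"z":1.6,"turn":0}

```text
time_s: 1.8
tcp_pos: [0.5144, -0.1546, 0.1531]
eef_rot: [180.0, -0.0, -160.1]
force: [-0.9, -0.3, 0.5]
width: 1.001
gripper_force: 0.0
```

```bash
python3 - <<'E'
from h import *
s=status.state(); print(s['time_s'],s['tcp_pos'],s['eef_rot'],s['force'])
im,m=cap('wrist'); np.save('w1.npy',im); save('w2',im)
u,v=proj(m,[.4545,-.166,.065]);print(np.round(m['T'],4).tolist(), u,v)
hsv=cv2.cvtColor(im,cv2.COLOR_RGB2HSV)
w=((hsv[:,:,1]>90)&(hsv[:,:,0]>10)&(hsv[:,:,0]<32)).astype(np.uint8)
for c in cv2.findContours(w,0,2)[0]:
    if cv2.contourArea(c)>150: print(cv2.contourArea(c),cv2.minAreaRect(c))
E
```

```text
1.8 [ 0.51439207 -0.15463833  0.15314719] [ 1.79992350e+02 -2.21235259e-02 -1.60070669e+02] [-0.90147426 -0.29324713  0.52057805]
[[-0.3404, 0.907, 0.2478, 0.4471], [0.9403, 0.3287, 0.0887, -0.1789], [-0.0009, 0.2632, -0.9647, 0.3115], [0.0, 0.0, 0.0, 1.0]] 339.8345192671648 117.18762225668137
5741.0 ((464.5, 320.5), (43.0, 349.0), 90.0)
1077.5 ((522.9329223632812, 282.8963623046875), (64.93374633789062, 33.681617736816406), 83.6598129272461)
1089.5 ((127.18292999267578, 282.8536682128906), (33.46075439453125, 64.82331085205078), 6.340191841125488)
832.5 ((249.0, 244.50001525878906), (37.63109588623047, 34.46882247924805), 18.43494987487793)
844.5 ((338.0, 115.5), (25.0, 48.0), 90.0)
1013.0 ((190.5393524169922, 133.28204345703125), (67.3528060913086, 28.459840774536133), 71.17529296875)
49938.5 ((430.5, 132.5), (265.0, 417.0), 90.0)
32033.0 ((83.5, 114.0), (228.0, 167.0), 90.0)
```

View pics/w2.png

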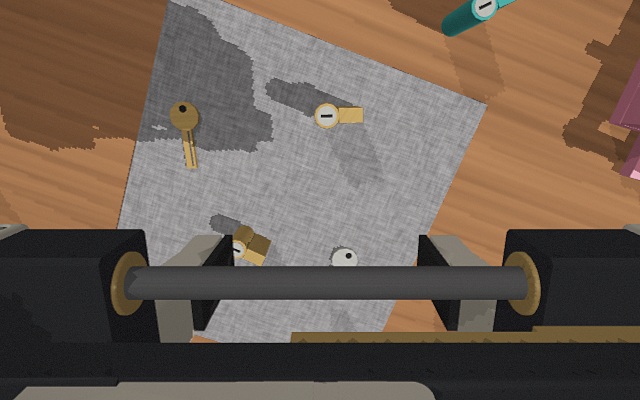

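The tall cylinder is at (338,115), 48×25 px, which is 33×17 mm at its top height. Its fin lies exactly along image right, which is tool y. Now grasping it.

>>> apply_moves:
  commands:
    - {"x":2,"y":0.3,"z":0.5,"turn":0}
    - {"x":4.5,"y":0.6,"z":1.5,"turn":0}
    - {"x":5.8,"y":0.9,"z":3,"turn":0}
    - {"x":6.15,"y":0.9,"z":6,"turn":0}
    - {"x":6.15,"y":0.9,"z":9,"turn":0}
    - {"x":6.15,"y":0.9,"z":11,"turn":0}
    - {"x":6.15,"y":0.9,"z":11.7,"turn":0}
    - {"x":6.15,"y":0.9,"z":11.7,"turn":0}

```text
time_s: 2.65
tcp_pos: [0.4531, -0.1674, 0.0357]
eef_rot: [180.0, -0.1, -160.1]
force: [0.7, -0.4, 0.5]
width: 0.999
gripper_force: 0.0
```

>>> apply_moves:
  commands:
    - {"x":0,"y":0,"z":0,"turn":0}
    - {"x":0,"y":0,"z":0,"turn":0}
    - {"x":0,"y":0,"z":0,"turn":0}
    - {"x":0,"y":0,"z":0,"turn":0}
    - {"x":0,"y":0,"z":0,"turn":0}
    - {"x":0,"y":0,"z":0,"turn":0}
    - {"x":0,"y":0,"z":0,"turn":0}
    - {"x":0,"y":0,"z":0,"turn":0}
  fingers: 0.3

```text
time_s: 3.45
tcp_pos: [0.4539, -0.1668, 0.0362]
eef_rot: [-180.0, -0.0, -160.1]
force: [-0.1, 0.7, 1.0]
width: 0.373
gripper_force: 30.0
```

>>> apply_moves:
  commands:
    - {"x":0,"y":0,"z":-2,"turn":0}
    - {"x":0,"y":0,"z":-5,"turn":0}
    - {"x":-1,"y":1,"z":-9,"turn":0}
    - {"x":-3.5,"y":3.5,"z":-12,"turn":0.02}
    - {"x":-6.5,"y":7,"z":-13.9,"turn":0.05}
    - {"x":-9.5,"y":10.5,"z":-13.9,"turn":0.08}
    - {"x":-12.5,"y":14,"z":-13.9,"turn":0.11}
    - {"x":-15.5,"y":17.5,"z":-13.9,"turn":0.134}

```text
time_s: 4.25
tcp_pos: [0.5399, 0.0524, 0.1752]
eef_rot: [180.0, -0.0, -167.8]
force: [1.6, -1.5, -1.5]
width: 0.37
gripper_force: 30.0
```

```bash
python3 - <<'E'
from h import *
s=status.state(); p=s['tcp_pos'];y=math.radians(s['eef_rot'][2]);print(p,s['eef_rot'],s['force'],s['width'])
d=np.array([.5975,.185])-p[:2];print('tool dx,dy',d@[math.cos(y),math.sin(y)],d@[math.sin(y),-math.cos(y)],'turn',y-math.radians(-167.8), p[2]-.175)
E
```

```text
[0.53987883 0.05236379 0.17523212] [ 1.79980983e+02 -4.04992314e-03 -1.67830602e+02] [ 1.60220042 -1.4592466  -1.47356789] 0.370318048540706
tool dx,dy -0.08428641306439165 0.11750899502390194 turn -0.0005341078682667977 0.0002321176038856121
```

>>> apply_moves:
  commands:
    - {"x":-2.5,"y":3.5,"z":0,"turn":0}
    - {"x":-5,"y":7,"z":0,"turn":0}
    - {"x":-7,"y":9.8,"z":0,"turn":0}
    - {"x":-8,"y":11.2,"z":0,"turn":0}
    - {"x":-8.4,"y":11.8,"z":0,"turn":0}
    - {"x":-8.4,"y":11.8,"z":0,"turn":0}
    - {"x":-8.4,"y":11.8,"z":0,"turn":0}
    - {"x":-8.4,"y":11.8,"z":0,"turn":0}

```text
time_s: 5.05
tcp_pos: [0.5966, 0.1825, 0.1754]
eef_rot: [180.0, -0.0, -167.8]
force: [1.0, -0.4, -2.1]
width: 0.373
gripper_force: 30.0
```

```bash
python3 - <<'E'
from h import *
s=status.state(); print(s['tcp_pos'],s['eef_rot'],s['force'],s['width'])
im,m=cap('wrist'); np.save('w3.npy',im); np.save('w3T.npy',m['T'])
u,v=map(int,proj(m,[.528,.17,.036])); print(u,v)
c=im[max(0,v-70):v+70,max(0,u-95):u+95]; print(max(0,u-95),max(0,v-70))
a=cv2.resize(c,None,fx=4,fy=4,interpolation=cv2.INTER_CUBIC); save('w3c',a)
E
```

```text
[0.59657979 0.18252953 0.17543165] [ 1.79996891e+02 -7.26579399e-03 -1.67809442e+02] [ 0.95777823 -0.42831034 -2.07313356] 0.3728906544622909
328 102
233 32
```

View pics/w3c.png

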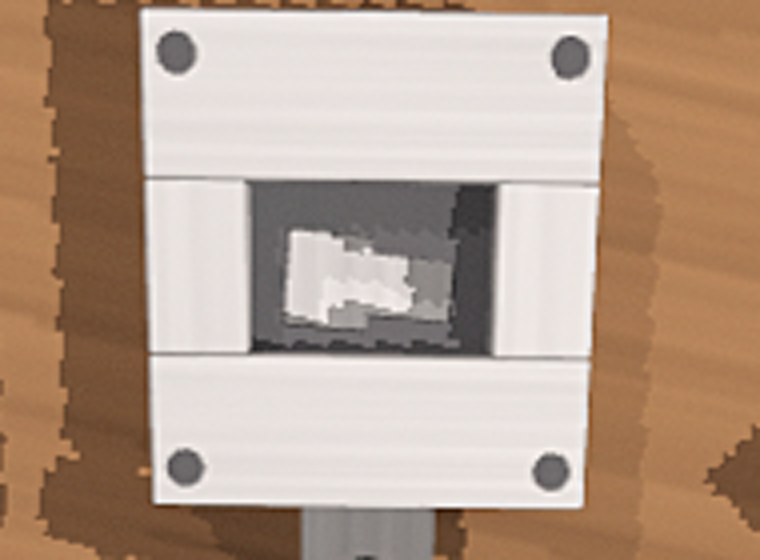

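The picture shows the pocket mouth at crop (248–497, 181–354). The keyed seat spans about (286–451, 230–325), with its slot to the right (jig +y), turned slightly clockwise in the image. I'm taking one magnified, equalised crop to read its edges.

```bash
python3 - <<'E'
from h import *
im=np.load('w3.npy'); c=im[74:124,290:362]
g=cv2.cvtColor(c,cv2.COLOR_RGB2GRAY); 
g=np.clip((g.astype(float)-40)/(170-40),0,1)**0.7*255
a=cv2.resize(g.astype(np.uint8),None,fx=11,fy=11,interpolation=cv2.INTER_LINEAR); cv2.imwrite('pics/z.png',a)
m=viewer.camera_model('wrist'); m['T']=np.load('w3T.npy')
P=np.array([ray(m,233+x/4,32+y/4,.036)[:2] for x,y in((140,10),(607,16),(583,507),(154,504))]); print('block',P.round(4),P.mean(0))
Q=np.array([ray(m,233+x/4,32+y/4,.036)[:2] for x,y in((248,181),(497,184),(492,354),(250,351))]); print('mouth',Q.round(4),Q.mean(0))
for X in(P,Q):
    e=X[1]-X[0]+X[2]-X[3]; print('yaw',math.degrees(math.atan2(-e[0],e[1])),np.linalg.norm(e)/2, np.linalg.norm(X[3]-X[0]+X[2]-X[1])/2)
E
```

```text
block [[0.4888 0.1141]
 [0.471  0.202 ]
 [0.5639 0.2211]
 [0.5823 0.1332]] [0.52650222 0.16758516]
mouth [[0.515  0.1403]
 [0.5052 0.1885]
 [0.5374 0.1952]
 [0.5472 0.1469]] [0.52623801 0.16769564]
yaw 11.623388562256993 0.08973216236365521 0.09514723948366845
yaw 11.488882231557476 0.04924362954838895 0.032883230120561706
```

View pics/z.png

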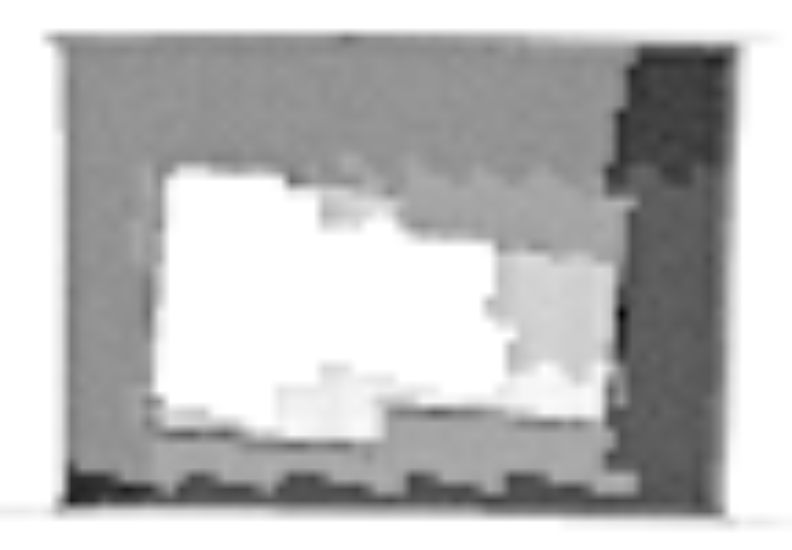

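```bash
python3 - <<'E'
from h import *
m=viewer.camera_model('wrist')
m['T']=np.load('w3T.npy'); seat=ray(m,324.45,102.55,.024)[:2]; mouth=ray(m,325.5,98.5,.036)[:2]
T1=np.array([[-0.3404,0.907,0.2478,0.4471],[0.9403,0.3287,0.0887,-0.1789],[-0.0009,0.2632,-0.9647,0.3115],[0,0,0,1]])
m1=dict(m);m1['T']=T1; cyl=ray(m1,338,115.5,.065)[:2]
ax=lambda d:(np.array([math.cos(math.radians(d)),math.sin(math.radians(d))]),np.array([math.sin(math.radians(d)),-math.cos(math.radians(d))]))
tx,ty=ax(-160.07); o=(cyl-[.4539,-.1668])@tx; print('cyl',cyl,'offset x',o,'y',(cyl-[.4539,-.1668])@ty)
R=math.radians(11.5); d=seat-mouth; print('seat',seat,'mouth',mouth,'jig frame',d@[math.cos(R),math.sin(R)],d@[-math.sin(R),math.cos(R)])
ps=-180+7.6; tx,ty=ax(ps); tcp=seat-o*tx; print('tcp target',tcp,ps)
s=status.state();p=s['tcp_pos'];y=s['eef_rot'][2];a,b=ax(y);dd=tcp-p[:2];print('move',dd@a*100,dd@b*100,'turn',math.radians(y-ps),'z',p)
E
```

```text
cyl [ 0.45387643 -0.16756335] offset x 0.00028236266023587116 y -0.0007095983969594321
seat [0.52913126 0.16705696] mouth [0.5257865  0.16723679] jig frame 0.003241759437439187 -0.0008430515083797508
tcp target [0.52941114 0.16709431] -172.4
move 6.905057317524807 -0.09322150856877141 turn 0.08008422859435275 z [0.59670838 0.18258404 0.17554356]
```

The seat is off by (+3.2, −0.8) mm and about −0.07 rad in the jig frame, which is within the stated limits. I'm going above it and descending.

>>> apply_moves:
  commands:
    - {"x":2.5,"y":0,"z":0,"turn":0.03}
    - {"x":5,"y":-0.05,"z":0,"turn":0.06}
    - {"x":6.6,"y":-0.06,"z":1,"turn":0.08}
    - {"x":6.9,"y":-0.06,"z":4,"turn":0.08}
    - {"x":6.9,"y":-0.06,"z":7,"turn":0.08}
    - {"x":6.9,"y":-0.06,"z":9,"turn":0.08}
    - {"x":6.9,"y":-0.06,"z":9.5,"turn":0.08}
    - {"x":6.9,"y":-0.06,"z":9.5,"turn":0.08}

```text
time_s: 5.9
tcp_pos: [0.5295, 0.1679, 0.0802]
eef_rot: [-180.0, -0.0, -172.4]
force: [0.2, 0.0, -2.1]
width: 0.373
gripper_force: 30.0
```

>>> apply_moves:
  commands:
    - {"x":0,"y":0,"z":0.4,"turn":0}
    - {"x":0,"y":0,"z":0.8,"turn":0}
    - {"x":0,"y":0,"z":1.2,"turn":0}
    - {"x":0,"y":0,"z":1.6,"turn":0}
    - {"x":0,"y":0,"z":1.8,"turn":0}
    - {"x":0,"y":0,"z":1.9,"turn":0}
    - {"x":0,"y":0,"z":2.0,"turn":0}
    - {"x":0,"y":0,"z":2.0,"turn":0}

```text
time_s: 6.7
tcp_pos: [0.5297, 0.1685, 0.0602]
eef_rot: [-180.0, -0.0, -172.3]
force: [0.0, -0.2, -1.6]
width: 0.372
gripper_force: 30.0
```

```bash
python3 - <<'E'
from h import *
s=status.state(); print(s['tcp_pos'],s['eef_rot'],s['force'],s['torque'],s['width'])
E
```

```text
[0.52969558 0.16848231 0.0601553 ] [-1.79997868e+02 -4.07471354e-03 -1.72333029e+02] [ 0.02387167 -0.24251836 -1.57408682] [-0.01793196  0.05804057 -0.00522402] 0.3724037601042781
```

>>> apply_moves:
  commands:
    - {"x":0,"y":-0.05,"z":0.1,"turn":0}
    - {"x":0,"y":-0.05,"z":0.2,"turn":0}
    - {"x":0,"y":-0.05,"z":0.3,"turn":0}
    - {"x":0,"y":-0.05,"z":0.35,"turn":0}
    - {"x":0,"y":-0.05,"z":0.4,"turn":0}
    - {"x":0,"y":-0.05,"z":0.45,"turn":0}
    - {"x":0,"y":-0.05,"z":0.5,"turn":0}
    - {"x":0,"y":-0.05,"z":0.5,"turn":0}

```text
time_s: 7.5
tcp_pos: [0.5297, 0.1679, 0.0552]
eef_rot: [-180.0, -0.0, -172.3]
force: [-0.1, -0.4, -2.6]
width: 0.376
gripper_force: 30.0
```

>>> apply_moves:
  commands:
    - {"x":0,"y":0,"z":0.05,"turn":0}
    - {"x":0,"y":0,"z":0.1,"turn":0}
    - {"x":0,"y":0,"z":0.15,"turn":0}
    - {"x":0,"y":0,"z":0.2,"turn":0}
    - {"x":0,"y":0,"z":0.25,"turn":0}
    - {"x":0,"y":0,"z":0.3,"turn":0}
    - {"x":0,"y":0,"z":0.3,"turn":0}
    - {"x":0,"y":0,"z":0.3,"turn":0}

```text
time_s: 8.3
tcp_pos: [0.5297, 0.168, 0.0522]
eef_rot: [-180.0, -0.0, -172.3]
force: [-0.8, 0.1, -1.2]
width: 0.374
gripper_force: 30.0
```

It is 5 mm below the ledge with no resistance, so I'm continuing.

>>> apply_moves:
  commands:
    - {"x":0,"y":0,"z":0.08,"turn":0}
    - {"x":0,"y":0,"z":0.16,"turn":0}
    - {"x":0,"y":0,"z":0.24,"turn":0}
    - {"x":0,"y":0,"z":0.32,"turn":0}
    - {"x":0,"y":0,"z":0.4,"turn":0}
    - {"x":0,"y":0,"z":0.45,"turn":0}
    - {"x":0,"y":0,"z":0.5,"turn":0}
    - {"x":0,"y":0,"z":0.5,"turn":0}

```text
time_s: 9.1
tcp_pos: [0.5297, 0.1679, 0.0471]
eef_rot: [-180.0, -0.0, -172.3]
force: [0.8, -0.1, -1.7]
width: 0.377
gripper_force: 30.0
```

>>> apply_moves:
  commands:
    - {"x":0,"y":0,"z":0.05,"turn":0}
    - {"x":0,"y":0,"z":0.1,"turn":0}
    - {"x":0,"y":0,"z":0.15,"turn":0}
    - {"x":0,"y":0,"z":0.2,"turn":0}
    - {"x":0,"y":0,"z":0.2,"turn":0}
    - {"x":0,"y":0,"z":0.2,"turn":0}
    - {"x":0,"y":0,"z":0.2,"turn":0}
    - {"x":0,"y":0,"z":0.2,"turn":0}

```text
time_s: 9.9
tcp_pos: [0.5298, 0.168, 0.0453]
eef_rot: [-180.0, 0.0, -172.3]
force: [-0.4, 0.9, -1.6]
width: 0.371
gripper_force: 30.0
```

>>> apply_moves:
  commands:
    - {"x":0,"y":0,"z":0,"turn":0}
    - {"x":0,"y":0,"z":0,"turn":0}
    - {"x":0,"y":0,"z":0,"turn":0}
    - {"x":0,"y":0,"z":0,"turn":0}
    - {"x":0,"y":0,"z":0,"turn":0}
    - {"x":0,"y":0,"z":0,"turn":0}
    - {"x":0,"y":0,"z":0,"turn":0}
    - {"x":0,"y":0,"z":0,"turn":0}
  fingers: 0.8

```text
time_s: 10.7
tcp_pos: [0.5297, 0.168, 0.0452]
eef_rot: [-180.0, -0.0, -172.3]
force: [0.1, -0.5, 0.1]
width: 0.8
gripper_force: 0.0
```

>>> apply_moves:
  commands:
    - {"x":0,"y":0,"z":-2,"turn":0}
    - {"x":0,"y":0,"z":-5,"turn":0}
    - {"x":0,"y":0,"z":-9,"turn":0}
    - {"x":0,"y":0,"z":-13,"turn":0}
    - {"x":-3,"y":0,"z":-15.5,"turn":0}
    - {"x":-7,"y":0,"z":-15.5,"turn":0}
    - {"x":-10,"y":0,"z":-15.5,"turn":0}
    - {"x":-12,"y":0,"z":-15.5,"turn":0}
  fingers: 0.0

```text
time_s: 11.5
tcp_pos: [0.6504, 0.1841, 0.2]
eef_rot: [180.0, 0.0, -172.4]
force: [-1.2, -0.2, 0.0]
width: 0.135
gripper_force: 0.0
```

>>> apply_moves:
  commands:
    - {"x":-1,"y":0,"z":0,"turn":0}
    - {"x":-1,"y":0,"z":0,"turn":0}
    - {"x":-1,"y":0,"z":0,"turn":0}
    - {"x":-1,"y":0,"z":0,"turn":0}
    - {"x":-1,"y":0,"z":0,"turn":0}
    - {"x":-1,"y":0,"z":0,"turn":0}
    - {"x":-1,"y":0,"z":0,"turn":0}
    - {"x":-1,"y":0,"z":0,"turn":0}

```text
time_s: 12.3
tcp_pos: [0.6585, 0.1854, 0.2004]
eef_rot: [180.0, 0.0, -172.3]
force: [-0.6, 0.6, -0.1]
width: 0.005
gripper_force: 0.0
```

```bash
python3 - <<'E'
from h import *
s=status.state(); print(s['tcp_pos'],s['eef_rot'],s['width'])
im,m=cap('wrist'); np.save('w4.npy',im); np.save('w4T.npy',m['T']); save('w4',im)
print('seat top',proj(m,[.5291,.1671,.074]),'ledge-top',proj(m,[.5291,.1671,.086]),'pivot',proj(m,[.597,.182,.0885]))
E
```

```text
[0.65848149 0.18536909 0.20043562] [ 1.79993955e+02  1.39614040e-02 -1.72324774e+02] 0.004931980633593503
seat top (np.float64(324.3835040645877), np.float64(14.910904417749691)) ledge-top (np.float64(324.329341663135), np.float64(10.95770058527421)) pivot (np.float64(332.1673039740738), np.float64(113.8786799979529))
```

View pics/w4.png

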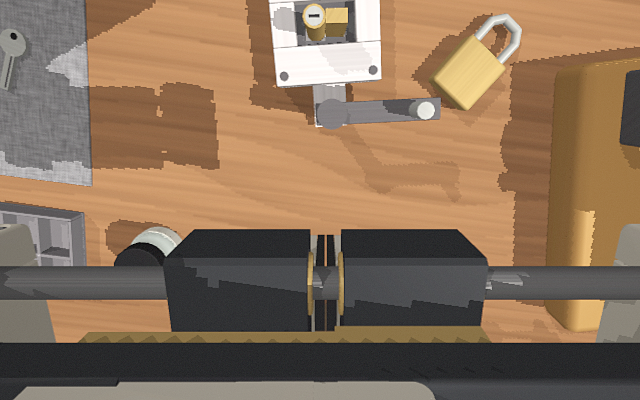

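The cylinder stands upright in the seat at (325,17), fin to the slot. The keeper peg's top is at (426,110) and its pivot is at about (331,113), so the keeper is still open. I'm planning the swing by caging the peg between the fingers.

```bash
cat > arc.py <<'E'
from h import *
J=np.array([.526,.1675]); R=math.radians(11.5); ex=np.array([math.cos(R),math.sin(R)]); ey=np.array([-ex[1],ex[0]])
piv=J+.072*ex
def peg(t): return piv+.062*(-math.cos(t)*ex+math.sin(t)*ey)
def psi(t): return -168.5-math.degrees(t)
def rows(ths,p,y):
    a=np.array([math.cos(math.radians(y)),math.sin(math.radians(y))]);b=np.array([a[1],-a[0]])
    for t in ths:
        d=(peg(t)-p)*100; print(f"t={t:.2f} x={d@a:.2f} y={d@b:.2f} turn={math.radians(y-psi(t)):.3f}")
E
python3 - <<'E'
from arc import *
m=viewer.camera_model('wrist'); m['T']=np.load('w4T.npy')
im=np.load('w4.npy'); w=(im[95:125,405:445].min(2)>200).astype(np.uint8)
M=cv2.moments(max(cv2.findContours(w,0,2)[0],key=cv2.contourArea)); u,v=405+M['m10']/M['m00'],95+M['m01']/M['m00']
p=ray(m,u,v,.1145)[:2]; d=p-piv; print(u,v,'peg',p,'piv',piv,'r',np.linalg.norm(d),'theta',math.atan2(d@ey,-(d@ex)))
th=math.atan2(d@ey,-(d@ex)); s=status.state(); print('q',s['q'].round(1)); rows([th],s['tcp_pos'][:2],s['eef_rot'][2])
E
```

```text
425.7108927108927 110.16380016380016 peg [0.58544872 0.24256193] piv [0.59655458 0.18185449] r 0.06171493307567943 theta 1.5905693848524078
q [  32.    22.3   -0.2   -0.   -67.5 -114.3]
t=1.59 x=6.48 y=6.67 turn=1.524
```

>>> apply_moves:
  commands:
    - {"x":0.8,"y":0.8,"z":0,"turn":-0.14}
    - {"x":1.6,"y":1.6,"z":0,"turn":-0.28}
    - {"x":2.4,"y":2.4,"z":0,"turn":-0.42}
    - {"x":3.2,"y":3.3,"z":0,"turn":-0.56}
    - {"x":4.0,"y":4.1,"z":0,"turn":-0.7}
    - {"x":4.8,"y":4.9,"z":0,"turn":-0.84}
    - {"x":5.6,"y":5.8,"z":0,"turn":-0.98}
    - {"x":6.5,"y":6.7,"z":0,"turn":-1.1}
  fingers: 0.4

```text
time_s: 13.15
tcp_pos: [0.5849, 0.2433, 0.2002]
eef_rot: [-180.0, 0.0, -109.0]
force: [-0.4, -1.2, -0.0]
width: 0.397
gripper_force: 0.0
```

>>> apply_moves:
  commands:
    - {"x":0,"y":0,"z":0,"turn":-0.14}
    - {"x":0,"y":0,"z":0,"turn":-0.28}
    - {"x":0,"y":0,"z":0,"turn":-0.42}
    - {"x":0,"y":0,"z":0,"turn":-0.517}
    - {"x":0,"y":0,"z":0,"turn":-0.517}
    - {"x":0,"y":0,"z":0,"turn":-0.517}
    - {"x":0,"y":0,"z":0,"turn":-0.517}
    - {"x":0,"y":0,"z":0,"turn":-0.517}

```text
time_s: 13.95
tcp_pos: [0.5852, 0.243, 0.2002]
eef_rot: [180.0, -0.0, -79.8]
force: [0.3, -0.0, 0.7]
width: 0.403
gripper_force: 0.0
```

```bash
sed -i 's/-168.5-math/11.5-math/' arc.py; python3 - <<'E'
from arc import *
s=status.state(); print(s['tcp_pos'],s['eef_rot'],s['q'].round(1),s['width']); rows([1.59],s['tcp_pos'][:2],s['eef_rot'][2])
E
```

```text
[0.58524941 0.24303497 0.20019672] [ 1.79998205e+02 -8.54998494e-04 -7.97688359e+01] [ 40.2  17.7  -7.   -0.  -65.3 -29.9] 0.402589757735752
t=1.59 x=0.02 y=-0.01 turn=-0.003
```

>>> apply_moves:
  commands:
    - {"x":0,"y":0,"z":2,"turn":0}
    - {"x":0,"y":0,"z":4,"turn":0}
    - {"x":0,"y":0,"z":6,"turn":0}
    - {"x":0,"y":0,"z":8,"turn":0}
    - {"x":0,"y":0,"z":9.5,"turn":0}
    - {"x":0,"y":0,"z":10.2,"turn":0}
    - {"x":0,"y":0,"z":10.2,"turn":0}
    - {"x":0,"y":0,"z":10.2,"turn":0}

```text
time_s: 14.75
tcp_pos: [0.5857, 0.2433, 0.0989]
eef_rot: [-180.0, 0.0, -79.7]
force: [0.2, 0.3, 0.2]
width: 0.398
gripper_force: 0.0
```

>>> apply_moves:
  commands:
    - {"x":0,"y":0,"z":0,"turn":0}
    - {"x":0,"y":0,"z":0,"turn":0}
    - {"x":0,"y":0,"z":0,"turn":0}
    - {"x":0,"y":0,"z":0,"turn":0}
    - {"x":0,"y":0,"z":0,"turn":0}
    - {"x":0,"y":0,"z":0,"turn":0}
    - {"x":0,"y":0,"z":0,"turn":0}
    - {"x":0,"y":0,"z":0,"turn":0}
  fingers: 0.22

```text
time_s: 15.55
tcp_pos: [0.5853, 0.243, 0.0982]
eef_rot: [-180.0, -0.0, -79.7]
force: [-0.0, -0.6, 0.6]
width: 0.219
gripper_force: 0.0
```

```bash
python3 - <<'E'
from arc import *
s=status.state(); print(s['tcp_pos'],s['eef_rot'],s['width'],s['gripper_force']); rows(np.linspace(1.59,.79,9)[1:],s['tcp_pos'][:2],s['eef_rot'][2])
print(); rows(np.linspace(.79,-.02,9)[1:],peg(.79),psi(.79))
E
```

```text
[0.58527227 0.24302947 0.09821895] [-1.79998620e+02 -2.29700979e-03 -7.96869490e+01] 0.2191657529027879 0.0
t=1.49 x=0.05 y=0.61 turn=-0.102
t=1.39 x=0.15 y=1.23 turn=-0.202
t=1.29 x=0.30 y=1.83 turn=-0.302
t=1.19 x=0.51 y=2.41 turn=-0.402
t=1.09 x=0.78 y=2.97 turn=-0.502
t=0.99 x=1.11 y=3.49 turn=-0.602
t=0.89 x=1.48 y=3.99 turn=-0.702
t=0.79 x=1.91 y=4.44 turn=-0.802

t=0.69 x=0.03 y=0.63 turn=-0.101
t=0.59 x=0.13 y=1.25 turn=-0.203
t=0.49 x=0.28 y=1.85 turn=-0.304
t=0.39 x=0.50 y=2.44 turn=-0.405
t=0.28 x=0.78 y=3.01 turn=-0.506
t=0.18 x=1.11 y=3.54 turn=-0.608
t=0.08 x=1.49 y=4.04 turn=-0.709
t=-0.02 x=1.93 y=4.49 turn=-0.810
```

>>> apply_moves:
  commands:
    - {"x":0.05,"y":0.61,"z":0,"turn":-0.1}
    - {"x":0.15,"y":1.23,"z":0,"turn":-0.2}
    - {"x":0.3,"y":1.83,"z":0,"turn":-0.3}
    - {"x":0.51,"y":2.41,"z":0,"turn":-0.4}
    - {"x":0.78,"y":2.97,"z":0,"turn":-0.5}
    - {"x":1.1,"y":3.5,"z":0,"turn":-0.6}
    - {"x":1.48,"y":3.99,"z":0,"turn":-0.7}
    - {"x":1.9,"y":4.44,"z":0,"turn":-0.8}

```text
time_s: 16.35
tcp_pos: [0.5451, 0.2166, 0.0984]
eef_rot: [-180.0, -0.0, -33.6]
force: [0.3, -0.6, -0.0]
width: 0.222
gripper_force: 0.5
```

>>> apply_moves:
  commands:
    - {"x":0.03,"y":0.63,"z":0,"turn":-0.1}
    - {"x":0.13,"y":1.25,"z":0,"turn":-0.2}
    - {"x":0.28,"y":1.85,"z":0,"turn":-0.3}
    - {"x":0.5,"y":2.44,"z":0,"turn":-0.4}
    - {"x":0.78,"y":3.0,"z":0,"turn":-0.5}
    - {"x":1.1,"y":3.54,"z":0,"turn":-0.6}
    - {"x":1.49,"y":4.04,"z":0,"turn":-0.7}
    - {"x":1.93,"y":4.5,"z":0,"turn":-0.8}

```text
time_s: 17.15
tcp_pos: [0.536, 0.1683, 0.0984]
eef_rot: [-180.0, -0.0, 12.2]
force: [-0.8, 1.2, 0.4]
width: 0.223
gripper_force: 0.6
```

```bash
python3 - <<'E'
from arc import *
s=status.state(); print(s['tcp_pos'],s['eef_rot'],s['width'],s['force']); rows([0,-.02,-.06,-.1],s['tcp_pos'][:2],s['eef_rot'][2])
E
```

```text
[0.53597145 0.16834661 0.09839373] [-1.79974940e+02 -2.70474866e-02  1.22303073e+01] 0.22259012134616196 [-0.80085135  1.23501551  0.35732808]
t=0.00 x=0.01 y=-0.12 turn=0.013
t=-0.02 x=0.01 y=0.01 turn=-0.007
t=-0.06 x=0.01 y=0.26 turn=-0.047
t=-0.10 x=0.03 y=0.50 turn=-0.087
```

>>> apply_moves:
  commands:
    - {"x":0,"y":0.05,"z":0,"turn":0}
    - {"x":0,"y":0.1,"z":0,"turn":0}
    - {"x":0,"y":0.15,"z":0,"turn":0}
    - {"x":0,"y":0.2,"z":0,"turn":0}
    - {"x":0,"y":0.25,"z":0,"turn":0}
    - {"x":0,"y":0.3,"z":0,"turn":0}
    - {"x":0,"y":0.3,"z":0,"turn":0}
    - {"x":0,"y":0.3,"z":0,"turn":0}

```text
time_s: 17.95
tcp_pos: [0.5365, 0.1655, 0.0982]
eef_rot: [-180.0, 0.0, 12.0]
force: [-1.8, 2.0, 0.2]
width: 0.22
gripper_force: 1.1
```

>>> apply_moves:
  commands:
    - {"x":0,"y":0.03,"z":0,"turn":0}
    - {"x":0,"y":0.06,"z":0,"turn":0}
    - {"x":0,"y":0.09,"z":0,"turn":0}
    - {"x":0,"y":0.12,"z":0,"turn":0}
    - {"x":0,"y":0.15,"z":0,"turn":0}
    - {"x":0,"y":0.15,"z":0,"turn":0}
    - {"x":0,"y":0.15,"z":0,"turn":0}
    - {"x":0,"y":0.15,"z":0,"turn":0}

```text
time_s: 18.75
tcp_pos: [0.5366, 0.1652, 0.0982]
eef_rot: [-179.9, -0.0, 12.0]
force: [-4.6, 9.3, 0.7]
width: 0.224
gripper_force: 4.5
```

The force has risen to 10 N with the tool no longer advancing, so the keeper is at its stop. I'm opening and lifting clear.

>>> apply_moves:
  commands:
    - {"x":0,"y":-0.2,"z":0,"turn":0}
    - {"x":0,"y":-0.2,"z":0,"turn":0}
    - {"x":0,"y":-0.2,"z":0,"turn":0}
    - {"x":0,"y":-0.2,"z":0,"turn":0}
    - {"x":0,"y":-0.2,"z":-1,"turn":0}
    - {"x":0,"y":-0.2,"z":-3,"turn":0}
    - {"x":0,"y":-0.2,"z":-5,"turn":0}
    - {"x":0,"y":-0.2,"z":-8,"turn":0}
  fingers: 0.4

```text
time_s: 19.55
tcp_pos: [0.5358, 0.1653, 0.1787]
eef_rot: [180.0, 0.1, 12.0]
force: [1.3, 0.7, -0.7]
width: 0.403
gripper_force: 0.0
```

>>> apply_moves:
  commands:
    - {"x":-2,"y":0,"z":-1,"turn":0}
    - {"x":-5,"y":0,"z":-2,"turn":0}
    - {"x":-7,"y":0,"z":-3,"turn":0}
    - {"x":-8,"y":0,"z":-3,"turn":0}
    - {"x":-8,"y":0,"z":-3,"turn":0}
    - {"x":-8,"y":0,"z":-3,"turn":0}
    - {"x":-8,"y":0,"z":-3,"turn":0}
    - {"x":-8,"y":0,"z":-3,"turn":0}

```text
time_s: 20.35
tcp_pos: [0.4586, 0.1492, 0.2076]
eef_rot: [180.0, 0.1, 12.0]
force: [0.7, 0.3, 0.2]
width: 0.403
gripper_force: 0.0
```

```bash
python3 - <<'E'
from arc import *
s=status.state(); print(s['tcp_pos'],s['eef_rot'],s['width'],s['force'])
im,m=cap('wrist'); ims,ms=cap('scene')
print('peg exp',proj(m,[*peg(0),.1145]),'peg .12',proj(m,[*peg(.12),.1145]))
save('w5',np.hstack([im[:260,150:530],cv2.resize(ims[150:250,310:450],None,fx=2.6,fy=2.6)]))
E
```

```text
[0.45858715 0.14924684 0.20756097] [1.79960698e+02 6.61719337e-02 1.19670966e+01] 0.4025504436784012 [0.69550224 0.34193059 0.1879351 ]
peg exp (np.float64(319.1696781996108), np.float64(84.6414929804149)) peg .12 (np.float64(308.09359004825296), np.float64(83.85393575428802))
```

View pics/w5.png

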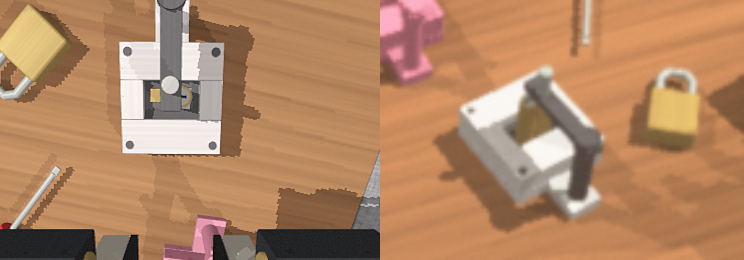

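The peg is at (320,85), against (319,85) expected for fully closed. The bar lies straight over the upright cylinder, and the arm is clear.

```bash
python3 -c "
from rig import order
print(order.close_job())"
```

```text
the job is handed in; nothing more can be done
None
```

The job is handed in: the taller cylinder is fully home in the keyed seat, the keeper is closed at its stop over it, the arm is clear, and nothing else on the bench was touched; no verdict came back.

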